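# Seat a turned lid knob in the three-point drilling nest

## Task

Take the turned lid knob that stands by itself beside the drilling nest (not those in the group at the right), set it upright on the open end of the nest's plate, then slide it gently past the sprung roller until it sits firmly against both the end stop's pin and the side rail, with the roller pressing it from behind, and let go. Push no harder than the job needs, since the wood dents, and leave the two rings and the offcut block beside it where they are.

Things in the scene. Friction and masses are not known exactly. Their poses are not given: they have to be found in the camera images.
- nest: Drilling nest: aluminium plate 180 x 136 x 12 mm fixed to the table, with a steel side rail, an end stop and a roller plunger on it. Origin: underside of the plate, below the seat. Its x axis is the push direction, from the open end (x -110 to -40 mm, nothing stands there) to the end stop; y points to the side rail, z up. The plate spans x -110..70, y -82..54 mm.
- knob: The loose pale lid knob that stands alone, nearest the nest, turned wood, 36 to 72 g: round foot 59 mm in diameter and 18 mm high, on it a dome about 41 mm in diameter that rises to 37 mm. Origin: centre of the foot's underside; z up. Grasp the dome from above, or push the foot.
- knob_centre (a point): Centre of the knob, on its axis, 18.5 mm above the underside of its foot.
- seat (a point): Point on the plate's top face (12 mm above the table) over which the knob's axis comes to stand when seated; the true place lies up to 7 mm before or beyond it along the nest's x, by the setting of the end stop. Axes as the nest's.
- mouth (a point): Point on the plate's top face at its open end, 70 mm before the seat and 3 mm away from the rail's side (nest x -70, y -3 mm): a knob set down here stands clear of rail and plunger. Axes as the nest's.
- side_rail: Fixed steel side rail, 10 mm thick, 16 mm high, 65 mm long with a round nose at the mouth end: its flat face lies along nest x from -45 to +15 mm, at nest y +28.7 mm. Origin: on that face beside the seat, on the plate's top. The knob slides along it.
- end_stop: End stop: grey block with an upright steel pin 10 mm in diameter, 16 mm high, about 34 mm beyond the seat (nest y -4 mm). Block and pin are clamped on a slot anywhere within 6.5 mm either way along nest x; the clamped setting is not reported (this origin is the middle of the slot) and has to be found by feel. It is rigid under a normal push.
- plunger: Spring plunger on the side opposite the side rail: dark steel housing 17 mm high whose sprung bar ends in an upright brass roller 12 mm in diameter, 14.5 mm high. Origin: centre of the extended roller, on the plate's top, at nest x -12.5, y -26.8 mm. The knob must push the roller back to pass, and the roller then bears on its rear. Friction mostly holds a knob that has stopped short of the end stop: do not count on it to snap home.
- plunger_nose (a joint): How far the roller is pushed back along nest -y, in m: 0 when extended (1.6 N to start it, 120 N/m, 0.018 of travel), about 0.008 as the knob's widest part passes along the rail, about 0.0015 to 0.008 with the knob seated. Passing takes a push of some 3 to 7 N; a push that rises to 7 to 10 N beyond the roller, with no more advance, means home. Keep well below 15 N there.
- dark_ring: Loose dark wooden ring, 60 mm across, 16 mm high, a bystander. Origin: centre of its underside.
- pale_ring: Loose pale wooden ring, 54 mm across, 19 mm high, a bystander. Origin: centre of its underside.
- offcut: Loose pale wooden offcut block, 40 x 75 x 32 mm, a bystander. Origin: centre of its underside.

How it is judged:
By the outcome, as a careful person would: the job done as asked, in the order asked, and still so for the second after the job is handed in, with the robot touching nothing.
It also fails if it takes over 64 s, if anything falls off the work surface, if the arm or the gripper's body presses on something with over 40 N, if the wrist force passes 120 N, or if a joint passes its speed limit or range.

## Robot

A 7-joint arm with a two-finger parallel gripper is mounted at the origin on a cart in front of the work surface, level with it; the furniture and walls round the work are solid. World frame = base frame: x ahead of the robot, y to its left, z up, the work surface at z = 0. Lengths are in m, angles in rad, forces in N, time in s.
With the tool pointing down it reaches from about 0.425 to 0.925 m from the base axis. Payload 6.8 kg.
Tool frame: the origin (TCP) lies midway between the tips of the shut fingers; the grasp point (between the pads) lies 19 mm behind it; y points along the fingers, z is the direction in which the jaws open and shut, and the axes are right-handed (so a half turn about y gives the same grasp; the last joint's range is limited). The gripper opens to 85 mm and grips with 20 to 120 N. Pads are 22 mm wide; open, the fingers measure 114 mm over their backs; the gripper's body (76 mm by 85 mm) begins 54 mm behind the grasp point. The pads swing forward as they close: fully open they stand 13 mm farther back than shut.
Start: joints at [1.172, 0.477, 0.022, 1.555, -0.011, 1.109, -0.083], TCP at [0.194, -0.647, 0.231] pointing down, gripper open.
Joint ranges: [-2.96, 2.96], [-0.34, 2.1], [-1.41, 1.46], [0.24, 2.44], [-1.37, 4.51], [0.17, 1.92], [-2.96, 2.96]. Speed limits (rad/s): [2.39, 2.39, 3.14, 3.14, 3.14, 3.14, 3.14].

## Interface

Orientations are given as a unit quaternion [w, x, y, z].
In Python, from station import bot gives the robot as it stands. The module is installed in compiled form; this text tells all that it offers.
- The arm moves only by the shell command python3 -m crank 'ROWS' [FORCE]. ROWS is JSON, a list of rows, each an object with "linear": the shift along the tool's x, y, z in m, a list of three; "dr": the turn, a rotation vector about the tool's x, y, z in degrees, a list of three; "hand": the gripper command: -1 is shut, 1 is fully open, values between are in proportion. A call has 1 to 10 rows; each row is the pose to reach, as a shift and turn from the pose commanded when the call began, along the tool's axes at that moment; what a row does not reach only later rows make up. A row lasts 1/12 s, in which the tool goes at most 41.7 mm and 7.16 degrees, less where a joint would pass 70% of its speed; a pose out of reach is approached as far as the arm can. A call with a gripper value outside its range is refused whole. The fingers move at their own pace and stop on an object; FORCE is the grip in N (left out, the last holds). Time passes only in rows, so rows that repeat a pose let the fingers close. It gives the time, the measured TCP pose, the force and the opening at its end, in the units of the state.
- bot.get_obs(): the state, without advancing time (a new reading comes with each control period).
- bot.read_camera(name): name is "scene" or "top" or "wrist"; returns the picture (480x640x3 uint8, blue, green, red); there is no depth.
- bot.camera_params(name): a dict with "K" (3x3 intrinsics, pixels), "R" (3x3) and "t" (3): a world point X has camera coordinates R X + t; the wrist camera has in their place "hand_eye" (4x4, takes a point from camera to tool coordinates, whose origin is the TCP and whose axes are the tool frame's). Camera axes: x right, y down, z forward; pixel columns grow to the right and rows downward; lengths in m; the calibration is good to about 2 mm. A picture is of the moment at which its call begins: read the wrist's pose just before it. camera_params takes no time and is no camera call.
- bot.hand_in(): hands the job in, once; it reports no verdict.
Trained networks look in the newest picture that a camera, given by its name, has taken for a name from the list of things; names that differ only in an ending like _2 or _b are one class to them, and where a whole thing is asked for, a point or a joint stands for the part that bears it (a point fixed in the world has none). Each returns a list of dicts, best first, with "score" (0 to 1); they miss things now and then, are a little off and sometimes report something else, mostly with a low value. They report only what shows in the picture. A call takes as long as a camera call.
- bot.search_frame(camera, target): "extent" ([left, top, right, bottom] in pixels, round what is visible of it).
- bot.cut_out(camera, target): "pixels" (480x640 bool, what is visible of it) and "extent" ([left, top, right, bottom] in pixels, round what is visible of it).
- bot.place_of(camera, target): "xy" ([column, row] in pixels: a listed point, or the origin of a listed thing).
The state is a dict: "t": time; "q": joint angles; "joint_vel": joint speeds; "joint_torque": joint torques, N m; "eef_pos": TCP position; "tool_rot": TCP orientation; "contact_force": force on the tool from outside, world axes, zero at the start; "torque": the same for the moment, N m; "gripper_width": opening from 0.0 (shut) to 1.0 (fully open).
Only numpy, scipy, OpenCV 4.12 (cv2) and the standard library are available. Lean on these libraries where they do the work, as an engineer would, in place of code of your own. Each camera call takes 0.05 s, during which the arm holds its last target. There are 200 camera calls.

## Working session

There is one attempt and no reset: what is moved stays moved. The work goes in short steps, Python scripts to look and compute and a shell command to move; the robot and the scene stay as the last step left them, time stands still between calls to the robot, and variables do not carry over. Pictures are saved under pics/ and viewed, about 8 in all and at most 12, crops included, and the job is handed in when it is done.

```bash
mkdir -p pics; cat > h.py <<'E'
import numpy as np, cv2
from station import bot
from scipy.spatial.transform import Rotation as Ro
def rot(o): 
    q=o["tool_rot"]; return Ro.from_quat([q[1],q[2],q[3],q[0]]).as_matrix()
def cam(name,o=None):
    p=bot.camera_params(name); K=np.array(p["K"])
    if "R" in p: return K,np.array(p["R"]),np.array(p["t"])
    o=o or bot.get_obs(); T=np.eye(4); T[:3,:3]=rot(o); T[:3,3]=o["eef_pos"]
    M=np.linalg.inv(T@np.array(p["hand_eye"])); return K,M[:3,:3],M[:3,3]
def ray(c,uv,z):
    K,R,t=c; d=R.T@np.linalg.inv(K)@[uv[0],uv[1],1]; C=-R.T@t
    return C+d*(z-C[2])/d[2]
def proj(c,X):
    K,R,t=c; p=K@(R@np.array(X)+t); return p[:2]/p[2]
E
python3 - <<'E'
from h import *
o=bot.get_obs(); print({k:np.round(v,3).tolist() for k,v in o.items()}); print(rot(o).round(3))
for n in("top","scene"):
    im=bot.read_camera(n); cv2.imwrite(f"pics/{n}1.png",im); c=cam(n)
    print(n,"C",(-c[1].T@c[2]).round(3))
    for t,z in(("nest",0),("knob",0),("knob_centre",.0185),("seat",.012),("mouth",.012),("side_rail",.012),("end_stop",.012),("plunger",.012),("dark_ring",0),("pale_ring",0),("offcut",0)):
        for r in bot.place_of(n,t)[:3]: print(t,round(r["score"],2),np.round(r["xy"],1),ray(c,r["xy"],z).round(4)[:2])
E
```

```text
{'t': 0.0, 'q': [1.172, 0.478, 0.022, 1.556, -0.011, 1.109, -0.083], 'joint_vel': [-0.001, 0.001, 0.001, -0.001, -0.0, 0.0, 0.002], 'joint_torque': [-0.001, -59.646, 1.607, -28.121, 0.012, 0.009, -0.0], 'eef_pos': [0.193, -0.646, 0.23], 'tool_rot': [0.102, -0.103, 0.7, -0.699], 'contact_force': [0.009, 0.597, 0.285], 'torque': [0.029, -0.01, 0.002], 'gripper_width': 0.997}
[[-0.958 -0.001  0.287]
 [-0.287  0.002 -0.958]
 [ 0.    -1.    -0.002]]
top C [ 0.36  -0.176  1.076]
nest 0.84 [221.3 263.2] [0.4796 0.0634]
knob 0.85 [354.8 244.4] [ 0.5169 -0.2309]
knob_centre 0.6 [355.6 245.1] [ 0.5127 -0.2317]
seat 0.64 [218.4 262.8] [0.4793 0.0671]
mouth 0.89 [249.1 268.7] [ 0.4654 -0.    ]
mouth 0.73 [213.8 263.5] [0.4779 0.0771]
mouth 0.52 [199.5 261.2] [0.4834 0.1084]
side_rail 0.6 [216.4 275.7] [0.4512 0.0708]
end_stop 0.5 [429.1 274. ] [ 0.4483 -0.3886]
end_stop 0.43 [202.7 261.1] [0.4835 0.1015]
plunger 0.73 [226.7 255.4] [0.4952 0.0493]
plunger 0.61 [217.5 279. ] [0.4441 0.0683]
dark_ring 0.57 [429.5 269.9] [ 0.4583 -0.3923]
pale_ring 0.57 [360.  205.7] [ 0.604  -0.2446]
offcut 0.56 [427.4 222.7] [ 0.563  -0.3927]
scene C [0.218 0.408 0.613]
nest 0.91 [281.7 348.9] [0.4752 0.0639]
nest 0.34 [365.3 179.5] [ 0.5604 -0.387 ]
knob 0.98 [352.  230.8] [ 0.5081 -0.2249]
knob 0.51 [368.1 179.1] [ 0.5559 -0.3915]
knob_centre 0.82 [354.4 220.4] [ 0.5091 -0.2343]
seat 0.86 [283.7 345.6] [0.4709 0.0643]
mouth 0.91 [310.6 315.9] [ 0.4654 -0.0028]
side_rail 0.74 [298.  355.7] [0.4437 0.0683]
end_stop 0.87 [260.9 362.5] [0.4828 0.1047]
end_stop 0.46 [352.7 220.9] [ 0.5144 -0.2384]
plunger 0.82 [272.  331.5] [0.4999 0.0522]
dark_ring 0.69 [409.4 197.3] [ 0.455  -0.3784]
pale_ring 0.76 [315.8 207.6] [ 0.6021 -0.2494]
offcut 0.95 [364.9 180.9] [ 0.5588 -0.382 ]
```

```bash
python3 -c "
import cv2,numpy as np
a=cv2.imread('pics/top1.png')[180:330,170:470];b=cv2.imread('pics/scene1.png')[130:430,200:500]
cv2.imwrite('pics/both.png',np.vstack([cv2.resize(a,(600,300)),np.pad(cv2.resize(b,(300,300)),((0,0),(0,300),(0,0)))]))"
```

```text
(no output)
```

View pics/both.png

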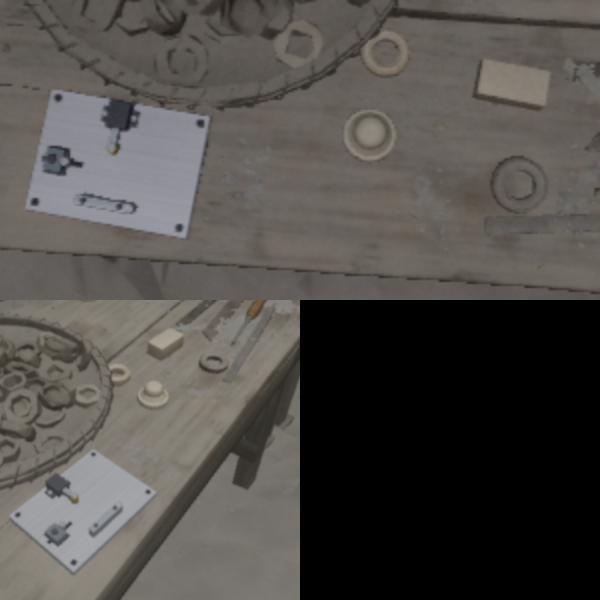

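The top crop shows the lone knob at about (370,133), so full-image (355,246). The plate sits at left with its open end facing the knob, and the rail is on the near side. Next I'll work out the nest pose from the plate corners.

```bash
cat >> h.py <<'E'
def nestfit(n,c,show=True):
    m=bot.cut_out(n,"nest")[0]["pixels"].astype(np.uint8)
    k=max(cv2.findContours(m,cv2.RETR_EXTERNAL,cv2.CHAIN_APPROX_NONE)[0],key=cv2.contourArea)
    P=np.array([ray(c,p[0],.012)[:2] for p in k],np.float32)*1000
    (ctr,wh,a)=cv2.minAreaRect(P); return ctr,wh,a,cv2.boxPoints((ctr,wh,a)).round(1).tolist()
E
python3 - <<'E'
from h import *
for n in("top","scene"):
    bot.read_camera(n); c=cam(n); print(n,nestfit(n,c))
    for r in bot.cut_out(n,"knob")[:1]: print(r["score"],r["extent"])
o=bot.get_obs(); print((rot(o).T@(np.array([.511,-.233,.13])-o["eef_pos"])).round(4))
E
```

```text
top ((483.4263610839844, 45.327518463134766), (183.2873077392578, 137.3001251220703), 79.18350982666016, [[398.79998779296875, -31.799999237060547], [533.7000122070312, -57.599998474121094], [568.0999755859375, 122.5], [433.20001220703125, 148.1999969482422]])
0.86 [341.9, 231.3, 368.3, 263.7]
scene ((484.651611328125, 46.692806243896484), (182.3909912109375, 145.87022399902344), 78.90980529785156, [[395.5, -28.799999237060547], [538.7000122070312, -56.79999923706055], [573.7999877929688, 122.19999694824219], [430.6000061035156, 150.1999969482422]])
0.45 [397.9, 182.8, 430.2, 202.2]
[-0.4227  0.1013 -0.3053]
```

```bash
python3 -m crank '[{"linear":[-0.21,0.05,-0.15],"dr":[0,0,0],"hand":1},{"linear":[-0.21,0.05,-0.15],"dr":[0,0,0],"hand":1},{"linear":[-0.21,0.05,-0.15],"dr":[0,0,0],"hand":1},{"linear":[-0.21,0.05,-0.15],"dr":[0,0,0],"hand":1},{"linear":[-0.21,0.05,-0.15],"dr":[0,0,0],"hand":1},{"linear":[-0.21,0.05,-0.15],"dr":[0,0,0],"hand":1},{"linear":[-0.21,0.05,-0.15],"dr":[0,0,0],"hand":1},{"linear":[-0.21,0.05,-0.15],"dr":[0,0,0],"hand":1}]' 30
python3 -m crank '[{"linear":[-0.213,0.051,-0.155],"dr":[0,0,0],"hand":0.7},{"linear":[-0.213,0.051,-0.155],"dr":[0,0,0],"hand":0.7},{"linear":[-0.213,0.051,-0.155],"dr":[0,0,0],"hand":0.7},{"linear":[-0.213,0.051,-0.155],"dr":[0,0,0],"hand":0.7},{"linear":[-0.213,0.051,-0.155],"dr":[0,0,0],"hand":0.7},{"linear":[-0.213,0.051,-0.155],"dr":[0,0,0],"hand":0.7},{"linear":[-0.213,0.051,-0.155],"dr":[0,0,0],"hand":0.7},{"linear":[-0.213,0.051,-0.155],"dr":[0,0,0],"hand":0.7},{"linear":[-0.213,0.051,-0.155],"dr":[0,0,0],"hand":0.7},{"linear":[-0.213,0.051,-0.155],"dr":[0,0,0],"hand":0.7}]'
cat >> h.py <<'E'
def knobfix():
    o=bot.get_obs(); im=bot.read_camera("wrist"); c=cam("wrist",o); R=rot(o)
    for t,z in(("knob",0),("knob_centre",.0185)):
        for r in bot.place_of("wrist",t)[:2]:
            X=ray(c,r["xy"],z); print(t,round(r["score"],2),np.round(r["xy"]),X.round(4),"tool",(R.T@(X-o["eef_pos"])).round(4))
    return im,o,c
E
python3 - <<'E'
from h import *
im,o,c=knobfix(); print(o["eef_pos"],(-c[1].T@c[2]).round(3)); cv2.imwrite("pics/w1.png",im)
r=bot.cut_out("wrist","knob")[0]; m=r["pixels"].astype(np.uint8); print(r["score"],r["extent"])
k=max(cv2.findContours(m,0,1)[0],key=cv2.contourArea); print(cv2.fitEllipse(k))
E
```

```text
t: 2.17
eef_pos: [0.3552, -0.4383, 0.1807]
tool_rot: [0.106, -0.105, 0.7, -0.698]
contact_force: [-0.2, -0.2, -0.1]
gripper_width: 0.997
t: 3.0
eef_pos: [0.5105, -0.2356, 0.1305]
tool_rot: [-0.101, 0.102, -0.699, 0.7]
contact_force: [0.5, -1.0, 0.3]
gripper_width: 0.85
knob 0.69 [307. 227.] [ 0.51   -0.2321  0.    ] tool [-0.0006  0.1305 -0.0036]
knob_centre 0.64 [311. 236.] [ 0.5095 -0.2358  0.0185] tool [ 0.0009  0.112  -0.0002]
[ 0.51052025 -0.23555775  0.13048091] [ 0.574 -0.217  0.273]
0.72 [263.0, 189.8, 349.9, 273.4]
((306.86083984375, 229.869384765625), (84.1622314453125, 84.25419616699219), 37.447444915771484)
```

View pics/w1.png

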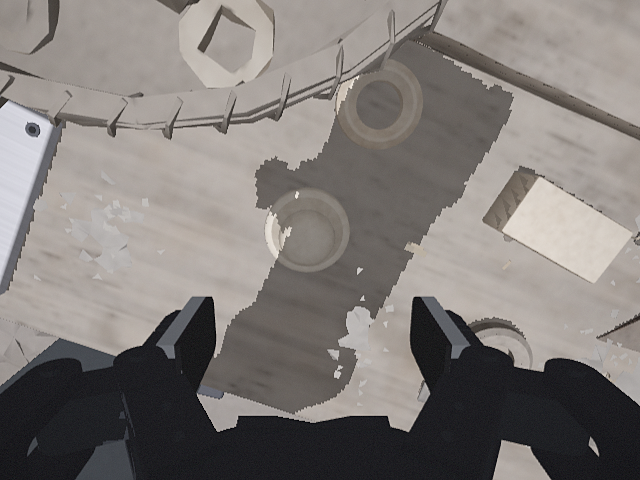

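The wrist view shows the knob's foot centred at (307,230), between the open fingers and clear of its neighbours. I'll descend and grip.

```bash
python3 -m crank '[{"linear":[0,0.03,-0.002],"dr":[0,0,0],"hand":0.7},{"linear":[0,0.06,-0.002],"dr":[0,0,0],"hand":0.7},{"linear":[0,0.09,-0.002],"dr":[0,0,0],"hand":0.7},{"linear":[0,0.105,-0.002],"dr":[0,0,0],"hand":0.7},{"linear":[0,0.113,-0.002],"dr":[0,0,0],"hand":0.7},{"linear":[0,0.113,-0.002],"dr":[0,0,0],"hand":0.7},{"linear":[0,0.113,-0.002],"dr":[0,0,0],"hand":0.7}]' 25
python3 -m crank '[{"linear":[0,0,0],"dr":[0,0,0],"hand":-0.3},{"linear":[0,0,0],"dr":[0,0,0],"hand":-0.3},{"linear":[0,0,0],"dr":[0,0,0],"hand":-0.3},{"linear":[0,0,0],"dr":[0,0,0],"hand":-0.3},{"linear":[0,0,0],"dr":[0,0,0],"hand":-0.3},{"linear":[0,0,0],"dr":[0,0,0],"hand":-0.3},{"linear":[0,0,0],"dr":[0,0,0],"hand":-0.3},{"linear":[0,0,0],"dr":[0,0,0],"hand":-0.3}]' 25
```

```text
t: 3.78
eef_pos: [0.5109, -0.2319, 0.0178]
tool_rot: [-0.102, 0.102, -0.7, 0.7]
contact_force: [0.5, -0.4, 0.5]
gripper_width: 0.852
t: 4.45
eef_pos: [0.5116, -0.2316, 0.0188]
tool_rot: [-0.103, 0.102, -0.699, 0.7]
contact_force: [-1.2, 0.5, 5.8]
gripper_width: 0.435
```

```bash
python3 -m crank '[{"linear":[0,-0.004,0],"dr":[0,0,0],"hand":-0.3},{"linear":[0,-0.015,0],"dr":[0,0,0],"hand":-0.3},{"linear":[0,-0.035,0],"dr":[0,0,0],"hand":-0.3},{"linear":[0,-0.06,0],"dr":[0,0,0],"hand":-0.3},{"linear":[0,-0.08,0],"dr":[0,0,0],"hand":-0.3},{"linear":[0,-0.08,0],"dr":[0,0,0],"hand":-0.3},{"linear":[0,-0.08,0],"dr":[0,0,0],"hand":-0.3}]'
python3 - <<'E'
from h import *
o=bot.get_obs(); R=rot(o); print(o["gripper_width"],o["contact_force"])
y=np.radians(79.1); nx=np.array([np.cos(y),np.sin(y),0]); ny=np.array([-nx[1],nx[0],0]); org=np.array([.474,.068,0])
im=bot.read_camera("wrist"); cv2.imwrite("pics/w2.png",im[100:480])
X=org-.070*nx-.004*ny; X[2]=.099
print("mouth",X,"tool shift",(R.T@(X-o["eef_pos"])).round(4),"yaw toolx",np.degrees(np.arctan2(R[1,0],R[0,0])))
E
```

```text
t: 5.03
eef_pos: [0.5117, -0.2317, 0.0992]
tool_rot: [-0.103, 0.101, -0.699, 0.7]
contact_force: [-0.4, -1.2, -1.2]
gripper_width: 0.433
0.4329474579171565 [-0.36417124 -1.20979326 -1.1962398 ]
mouth [ 0.46469115 -0.00149349  0.099     ] tool shift [-0.0209 -0.0003 -0.234 ] yaw toolx -163.34677658842097
```

View pics/w2.png

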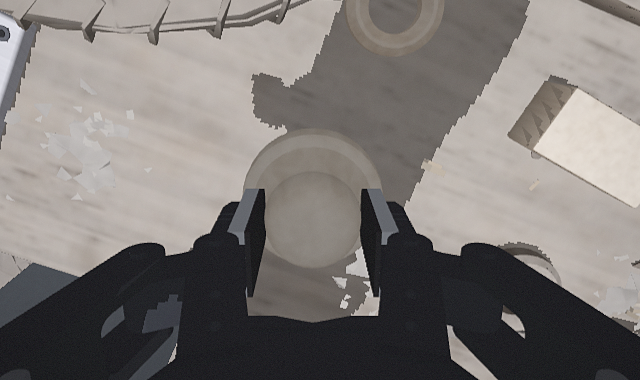

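The picture shows the knob held upright between the pads, around (313,220). I'll carry it to above the mouth, turning it on the way.

```bash
python3 -m crank '[{"linear":[-0.002,0,-0.024],"dr":[0,-6.3,0],"hand":-0.3},{"linear":[-0.0045,0,-0.05],"dr":[0,-12.6,0],"hand":-0.3},{"linear":[-0.007,0,-0.078],"dr":[0,-19,0],"hand":-0.3},{"linear":[-0.0095,0,-0.106],"dr":[0,-26,0],"hand":-0.3},{"linear":[-0.012,0,-0.134],"dr":[0,-33,0],"hand":-0.3},{"linear":[-0.0145,0,-0.162],"dr":[0,-40,0],"hand":-0.3},{"linear":[-0.017,0,-0.19],"dr":[0,-47,0],"hand":-0.3},{"linear":[-0.019,0,-0.214],"dr":[0,-54,0],"hand":-0.3},{"linear":[-0.0205,0,-0.23],"dr":[0,-60,0],"hand":-0.3},{"linear":[-0.021,0,-0.234],"dr":[0,-62.4,0],"hand":-0.3}]'
python3 -m crank '[{"linear":[0,0,0],"dr":[0,0,0],"hand":-0.3},{"linear":[0,0,0],"dr":[0,0,0],"hand":-0.3},{"linear":[0,0,0],"dr":[0,0,0],"hand":-0.3}]'
cat >> h.py <<'E'
def look(name):
    o=bot.get_obs(); im=bot.read_camera("wrist"); c=cam("wrist",o); cv2.imwrite(name,im)
    for t,z in(("nest",0),("seat",.012),("mouth",.012),("side_rail",.012),("end_stop",.012),("plunger",.012),("knob",.012)):
        for r in bot.place_of("wrist",t)[:1]: print(t,round(r["score"],2),np.round(r["xy"]),ray(c,r["xy"],z).round(4)[:2])
    return o,c,im
E
python3 - <<'E'
from h import *
o,c,im=look("pics/w3.png"); R=rot(o); print(o["eef_pos"],o["gripper_width"],np.degrees(np.arctan2(R[1,0],R[0,0])))
E
```

```text
t: 5.92
eef_pos: [0.4621, 0.0022, 0.0964]
tool_rot: [0.452, -0.453, 0.544, -0.542]
contact_force: [-0.5, 0.0, -0.8]
gripper_width: 0.433
t: 6.17
eef_pos: [0.4634, -0.002, 0.0968]
tool_rot: [0.449, -0.45, 0.546, -0.546]
contact_force: [0.2, 0.0, -0.3]
gripper_width: 0.429
nest 0.69 [314. 130.] [0.4757 0.0635]
seat 0.84 [307. 131.] [0.4721 0.064 ]
side_rail 0.81 [260. 128.] [0.4467 0.0706]
end_stop 0.68 [314.  65.] [0.4824 0.0961]
plunger 0.7 [356. 155.] [0.4968 0.0459]
knob 0.8 [311. 295.] [ 0.4554 -0.0324]
[ 0.46342789 -0.00195567  0.09675942] 0.42851338345461765 -101.09154112961669
```

View pics/w3.png

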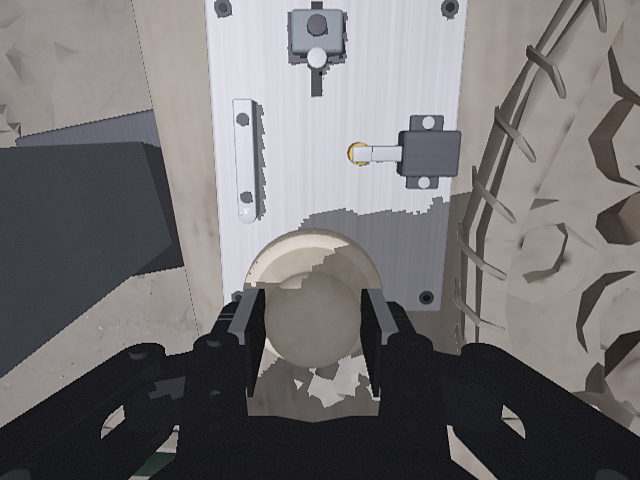

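The picture shows the knob at the bottom, with the plate clear ahead of it. The rail is at x≈245, the roller at (357,153), and the pin at (317,57). I'll check my nest estimate against these.

```bash
python3 - <<'E'
from h import *
o=bot.get_obs(); c=cam("wrist",o)
y=np.radians(79.1); nx=np.array([np.cos(y),np.sin(y)]); ny=np.array([-nx[1],nx[0]]); org=np.array([.474,.068])
im=cv2.imread("pics/w3.png").astype(int)
for r in (40,90,190):
    g=im[r].sum(1); d=np.abs(g[4:]-g[:-4]); print(r,"L",190+d[190:232].argmax()+2,"R",430+d[430:475].argmax()+2)
def f(n,uv,z):
    p=ray(c,uv,z)[:2]-org; print(n,(1000*np.array([p@nx,p@ny])).round(1))
for uv in((209,40),(212,90),(218,190),(463,40),(459,90),(449,190)): f("edge",uv,.012)
f("pin",(317,57),.028); f("pin foot?",(318,93),.012); f("roller",(357,153),.0265); f("railtop",(255,110),.028); f("railtop",(257,200),.028)
for n,X,z in (("rail",(-45,28.7),.028),("rail",(15,28.7),.028),("pin",(34,-4),.028),("roller",(-12.5,-26.8),.0265)):
    P=org+nx*X[0]/1e3+ny*X[1]/1e3; print(n,proj(c,[*P,z]).round(0))
p=o["eef_pos"][:2]-org; print("tcp nest",p@nx,p@ny)
E
```

```text
40 L 208 R 464
90 L 211 R 458
190 L 218 R 473
edge [42.4 52. ]
edge [17.8 52.1]
edge [-36.3  52.3]
edge [ 42.2 -81. ]
edge [ 17.6 -81.3]
edge [-36.5 -80.8]
pin [31.4 -4.5]
pin foot? [16.2 -5.2]
roller [-14.9 -25.6]
railtop [ 6.6 27. ]
railtop [-39.5  27.8]
rail [256. 210.]
rail [251.  93.]
pin [316.  51.]
roller [359. 148.]
tcp nest -0.06998127587162269 -0.0031415920243453846
```

```bash
python3 -m crank '[{"linear":[0,0.025,0],"dr":[0,0,0],"hand":-0.3},{"linear":[0,0.05,0],"dr":[0,0,0],"hand":-0.3},{"linear":[0,0.06,0],"dr":[0,0,0],"hand":-0.3},{"linear":[0,0.064,0],"dr":[0,0,0],"hand":-0.3},{"linear":[0,0.064,0],"dr":[0,0,0],"hand":-0.3},{"linear":[0,0.065,0],"dr":[0,0,0],"hand":-0.3},{"linear":[0,0.065,0],"dr":[0,0,0],"hand":-0.3}]'
python3 -m crank '[{"linear":[0,0.0007,0],"dr":[0,0,0],"hand":-0.3},{"linear":[0,0.0007,0],"dr":[0,0,0],"hand":-0.3},{"linear":[0,0.0007,0],"dr":[0,0,0],"hand":-0.3}]'
```

```text
t: 7.15
eef_pos: [0.4646, -0.001, 0.0331]
tool_rot: [-0.45, 0.45, -0.545, 0.546]
contact_force: [-0.1, 0.4, -0.4]
gripper_width: 0.432
t: 7.4
eef_pos: [0.4641, -0.0012, 0.0321]
tool_rot: [-0.45, 0.45, -0.545, 0.546]
contact_force: [-1.6, -0.2, -2.2]
gripper_width: 0.431
```

```bash
python3 -m crank '[{"linear":[0,0.0007,0],"dr":[0,0,0],"hand":-0.3},{"linear":[0,0.0007,0],"dr":[0,0,0],"hand":-0.3},{"linear":[0,0.0007,0],"dr":[0,0,0],"hand":-0.3}]'
python3 -m crank '[{"linear":[0,0.0008,0],"dr":[0,0,0],"hand":-0.3},{"linear":[0,0.0008,0],"dr":[0,0,0],"hand":-0.3},{"linear":[0,0.0008,0],"dr":[0,0,0],"hand":-0.3}]'
```

```text
t: 7.65
eef_pos: [0.4638, -0.0011, 0.0309]
tool_rot: [-0.45, 0.45, -0.545, 0.545]
contact_force: [0.2, 0.0, -0.9]
gripper_width: 0.432
t: 7.9
eef_pos: [0.4639, -0.0012, 0.0307]
tool_rot: [-0.45, 0.45, -0.545, 0.546]
contact_force: [-2.5, -0.3, 9.2]
gripper_width: 0.432
```

```bash
python3 -m crank '[{"linear":[0,-0.0007,0],"dr":[0,0,0],"hand":0.4},{"linear":[0,-0.0007,0],"dr":[0,0,0],"hand":0.4},{"linear":[0,-0.0007,0],"dr":[0,0,0],"hand":0.4},{"linear":[0,-0.01,0],"dr":[0,0,0],"hand":0.4},{"linear":[0,-0.03,0],"dr":[0,0,0],"hand":0.4},{"linear":[0,-0.06,0],"dr":[0,0,0],"hand":0.4},{"linear":[0.02,-0.06,0],"dr":[0,0,0],"hand":-1},{"linear":[0.045,-0.06,0],"dr":[0,0,0],"hand":-1},{"linear":[0.06,-0.06,0],"dr":[0,0,0],"hand":-1},{"linear":[0.06,-0.06,0],"dr":[0,0,0],"hand":-1}]' 20
python3 -m crank '[{"linear":[0,0,0],"dr":[0,0,0],"hand":-1},{"linear":[0,0,0],"dr":[0,0,0],"hand":-1},{"linear":[0,0,0],"dr":[0,0,0],"hand":-1},{"linear":[0,0,0],"dr":[0,0,0],"hand":-1}]'
python3 - <<'E'
from h import *
o,c,im=look("pics/w4.png"); R=rot(o)
y=np.radians(79.1); nx=np.array([np.cos(y),np.sin(y)]); ny=np.array([-nx[1],nx[0]]); org=np.array([.474,.068])
p=o["eef_pos"][:2]-org; print("tcp nest",p@nx,p@ny,o["eef_pos"],o["gripper_width"])
for r in bot.cut_out("wrist","knob")[:1]:
    print(r["score"],r["extent"]); k=max(cv2.findContours(r["pixels"].astype(np.uint8),0,1)[0],key=cv2.contourArea); e=cv2.fitEllipse(k); print(e)
    p=ray(c,e[0],.030)[:2]-org; print("knob nest",p@nx,p@ny)
E
```

```text
t: 8.73
eef_pos: [0.4515, -0.0635, 0.0906]
tool_rot: [-0.448, 0.449, -0.546, 0.547]
contact_force: [-0.8, -0.6, -0.2]
gripper_width: 0.135
t: 9.07
eef_pos: [0.4527, -0.0589, 0.0902]
tool_rot: [0.451, -0.45, 0.545, -0.545]
contact_force: [-0.4, 0.1, -0.5]
gripper_width: 0.0
nest 0.55 [310.  17.] [0.4739 0.0638]
seat 0.62 [310.   8.] [0.4741 0.0646]
side_rail 0.98 [251.   7.] [0.4453 0.0708]
plunger 0.84 [362.  38.] [0.4971 0.0466]
knob 0.64 [312. 148.] [ 0.4622 -0.0019]
tcp nest -0.12864810826828948 -0.0030372792471255734 [ 0.45265571 -0.05890147  0.09017307] 0.00019903059395941417
0.94 [256.2, 91.2, 369.5, 205.5]
((312.6062316894531, 147.89279174804688), (111.91973114013672, 114.98150634765625), 175.9967498779297)
knob nest -0.07047818622504536 -0.0020051317414162377
```

View pics/w4.png

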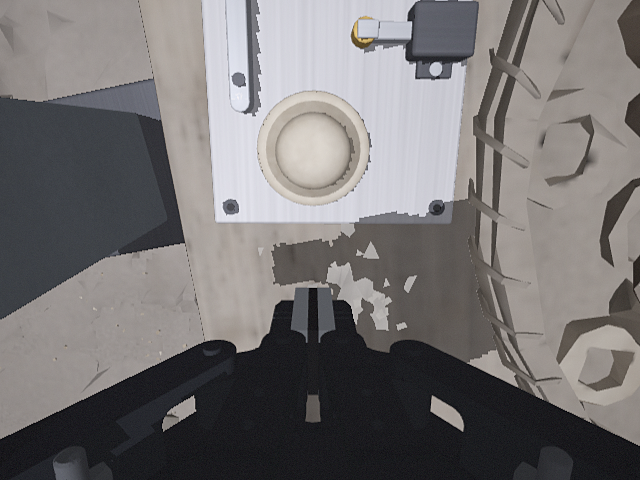

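The picture shows the knob standing upright and alone at (313,148), on the open end of the plate. The shut fingers are behind it. I'll lower them and approach.

```bash
python3 -m crank '[{"linear":[0,0.03,0],"dr":[0,0,0],"hand":-1},{"linear":[0,0.055,0],"dr":[0,0,0],"hand":-1},{"linear":[0,0.067,0],"dr":[0,0,0],"hand":-1},{"linear":[0,0.067,0],"dr":[0,0,0],"hand":-1},{"linear":[-0.004,0.067,0],"dr":[0,0,0],"hand":-1},{"linear":[-0.008,0.067,0],"dr":[0,0,0],"hand":-1},{"linear":[-0.012,0.067,0],"dr":[0,0,0],"hand":-1},{"linear":[-0.015,0.067,0],"dr":[0,0,0],"hand":-1},{"linear":[-0.015,0.067,0],"dr":[0,0,0],"hand":-1}]'
python3 -m crank '[{"linear":[-0.002,0,0],"dr":[0,0,0],"hand":-1},{"linear":[-0.004,0,0],"dr":[0,0,0],"hand":-1},{"linear":[-0.006,0,0],"dr":[0,0,0],"hand":-1},{"linear":[-0.008,0,0],"dr":[0,0,0],"hand":-1},{"linear":[-0.01,0,0],"dr":[0,0,0],"hand":-1},{"linear":[-0.012,0,0],"dr":[0,0,0],"hand":-1},{"linear":[-0.014,0,0],"dr":[0,0,0],"hand":-1},{"linear":[-0.016,0,0],"dr":[0,0,0],"hand":-1},{"linear":[-0.018,0,0],"dr":[0,0,0],"hand":-1},{"linear":[-0.02,0,0],"dr":[0,0,0],"hand":-1}]'
cat >> h.py <<'E'
def st():
    o=bot.get_obs()
    y=np.radians(79.1); nx=np.array([np.cos(y),np.sin(y)]); ny=np.array([-nx[1],nx[0]]); org=np.array([.474,.068])
    p=o["eef_pos"][:2]-org; f=np.array(o["contact_force"]); print("tcp nest mm",(1e3*np.array([p@nx,p@ny,o["eef_pos"][2]])).round(1),"F nest",(f[:2]@nx).round(1),(f[:2]@ny).round(1),f[2].round(1))
E
python3 - <<'E'
from h import *
st(); o,c,im=look("pics/w5.png")
E
```

```text
t: 10.27
eef_pos: [0.4562, -0.0443, 0.0239]
tool_rot: [-0.451, 0.45, -0.545, 0.545]
contact_force: [0.4, 0.4, -0.6]
gripper_width: 0.001
t: 11.1
eef_pos: [0.4591, -0.0255, 0.0231]
tool_rot: [0.45, -0.45, 0.545, -0.545]
contact_force: [0.1, -1.6, -0.5]
gripper_width: 0.0
tcp nest mm [-94.6  -3.   23.1] F nest -1.5 -0.4 -0.5
nest 0.72 [306.  64.] [0.473  0.0645]
seat 0.9 [307.  59.] [0.4736 0.0644]
side_rail 0.76 [228.  57.] [0.4458 0.0702]
plunger 0.7 [380.  96.] [0.4972 0.0471]
knob 0.76 [310. 220.] [0.4633 0.0062]
```

View pics/w5.png

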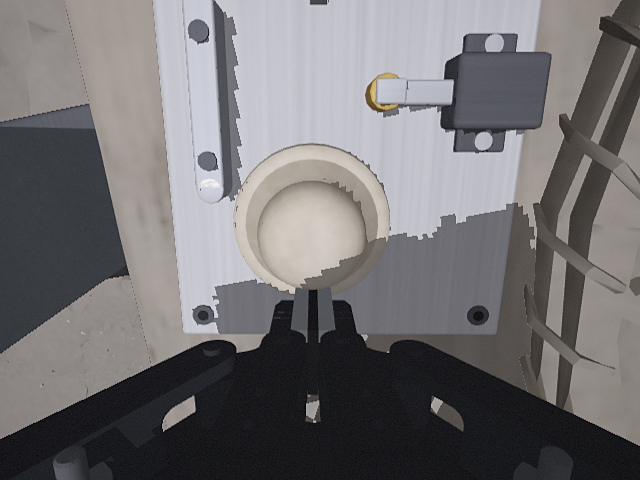

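The picture shows the fingers against the foot's rear at (312,290). The knob is at (312,220), heading between the rail and the roller. I'll keep pushing.

```bash
python3 -m crank '[{"linear":[-0.002,0,0],"dr":[0,0,0],"hand":-1},{"linear":[-0.004,0,0],"dr":[0,0,0],"hand":-1},{"linear":[-0.006,0,0],"dr":[0,0,0],"hand":-1},{"linear":[-0.008,0,0],"dr":[0,0,0],"hand":-1},{"linear":[-0.01,0,0],"dr":[0,0,0],"hand":-1},{"linear":[-0.012,0,0],"dr":[0,0,0],"hand":-1}]'; python3 -c "from h import *;st()"
python3 -m crank '[{"linear":[-0.002,0,0],"dr":[0,0,0],"hand":-1},{"linear":[-0.004,0,0],"dr":[0,0,0],"hand":-1},{"linear":[-0.006,0,0],"dr":[0,0,0],"hand":-1},{"linear":[-0.008,0,0],"dr":[0,0,0],"hand":-1}]'; python3 -c "from h import *;st()"
python3 -m crank '[{"linear":[-0.002,0,0],"dr":[0,0,0],"hand":-1},{"linear":[-0.004,0,0],"dr":[0,0,0],"hand":-1},{"linear":[-0.006,0,0],"dr":[0,0,0],"hand":-1}]'; python3 -c "from h import *;st()"
```

```text
t: 12.0
eef_pos: [0.4614, -0.0136, 0.0231]
tool_rot: [-0.45, 0.45, -0.545, 0.545]
contact_force: [-0.9, -0.4, 0.4]
gripper_width: 0.002
tcp nest mm [-82.5  -3.   23.1] F nest -0.6 0.8 0.4
t: 12.33
eef_pos: [0.4629, -0.0058, 0.0231]
tool_rot: [-0.45, 0.45, -0.545, 0.545]
contact_force: [0.3, 0.2, -0.0]
gripper_width: 0.0
tcp nest mm [-74.6  -3.   23.1] F nest 0.3 -0.2 -0.0
t: 12.58
eef_pos: [0.4638, -0.0001, 0.0231]
tool_rot: [0.45, -0.45, 0.545, -0.545]
contact_force: [-2.9, -1.7, 1.0]
gripper_width: -0.002
tcp nest mm [-68.8  -2.9  23.1] F nest -2.3 2.5 1.0
```

```bash
for i in 1; do
python3 -m crank '[{"linear":[-0.0015,0,0],"dr":[0,0,0],"hand":-1},{"linear":[-0.003,0,0],"dr":[0,0,0],"hand":-1},{"linear":[-0.0045,0,0],"dr":[0,0,0],"hand":-1},{"linear":[-0.006,0,0],"dr":[0,0,0],"hand":-1}]' >/dev/null; python3 -c "from h import *;st()"
python3 -m crank '[{"linear":[-0.0015,0,0],"dr":[0,0,0],"hand":-1},{"linear":[-0.003,0,0],"dr":[0,0,0],"hand":-1},{"linear":[-0.0045,0,0],"dr":[0,0,0],"hand":-1}]'>/dev/null; python3 -c "from h import *;st()"
python3 -m crank '[{"linear":[-0.0015,0,0],"dr":[0,0,0],"hand":-1},{"linear":[-0.003,0,0],"dr":[0,0,0],"hand":-1},{"linear":[-0.0045,0,0],"dr":[0,0,0],"hand":-1}]'>/dev/null; python3 -c "from h import *;st()"
done
```

```text
tcp nest mm [-64.5  -2.3  22.9] F nest -5.7 1.8 3.9
tcp nest mm [-58.8  -3.1  23. ] F nest -5.4 -0.3 1.3
tcp nest mm [-53.4  -4.7  23.6] F nest -6.8 -3.7 1.8
```

```bash
python3 -c "
from h import *
o,c,im=look('pics/w6.png'); st()"
```

```text
side_rail 0.79 [229. 175.] [0.4453 0.0699]
end_stop 0.75 [312.  82.] [0.4833 0.0967]
plunger 0.74 [372. 206.] [0.4976 0.0473]
knob 0.96 [300. 220.] [0.4689 0.0471]
tcp nest mm [-53.1  -4.9  23.6] F nest -3.8 -3.9 2.3
```

View pics/w6.png

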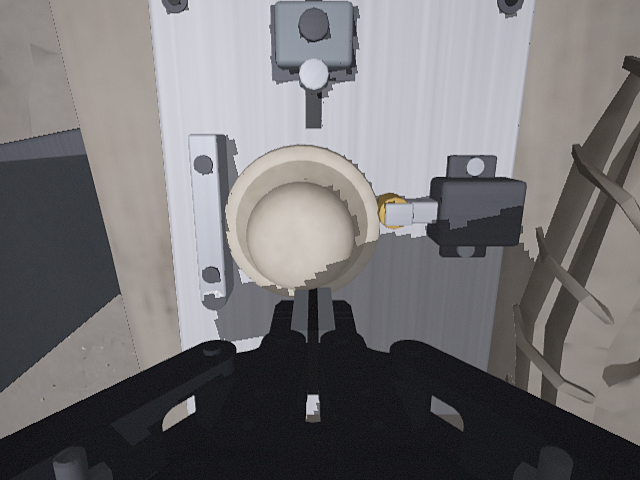

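The picture shows the knob at (303,222) against the rail and abreast of the roller. The fingers are about 4 mm off centre toward the plunger. I'll ease off a little, recentre them, and continue.

```bash
python3 -m crank '[{"linear":[0.003,0,0],"dr":[0,0,0],"hand":-1},{"linear":[0.005,0,-0.0015],"dr":[0,0,0],"hand":-1},{"linear":[0.005,0,-0.003],"dr":[0,0,0],"hand":-1},{"linear":[0.005,0,-0.003],"dr":[0,0,0],"hand":-1}]'>/dev/null; python3 -c "from h import *;st()"
python3 -m crank '[{"linear":[-0.0015,0,0],"dr":[0,0,0],"hand":-1},{"linear":[-0.003,0,0],"dr":[0,0,0],"hand":-1},{"linear":[-0.0045,0,0],"dr":[0,0,0],"hand":-1},{"linear":[-0.006,0,0],"dr":[0,0,0],"hand":-1}]'>/dev/null; python3 -c "from h import *;st()"
python3 -m crank '[{"linear":[-0.001,0,0],"dr":[0,0,0],"hand":-1},{"linear":[-0.002,0,0],"dr":[0,0,0],"hand":-1},{"linear":[-0.003,0,0],"dr":[0,0,0],"hand":-1}]'>/dev/null; python3 -c "from h import *;st()"
```

```text
tcp nest mm [-58.3   0.7  23. ] F nest 0.4 -0.4 0.2
tcp nest mm [-53.4  -0.2  23.1] F nest -4.4 -0.8 1.7
tcp nest mm [-50.7  -0.6  23.2] F nest -5.0 -1.1 1.9
```

```bash
python3 -m crank '[{"linear":[-0.001,0,0],"dr":[0,0,0],"hand":-1},{"linear":[-0.002,0,0],"dr":[0,0,0],"hand":-1},{"linear":[-0.003,0,0],"dr":[0,0,0],"hand":-1}]'>/dev/null; python3 -c "from h import *;st()"
python3 -m crank '[{"linear":[-0.001,0,0],"dr":[0,0,0],"hand":-1},{"linear":[-0.002,0,0],"dr":[0,0,0],"hand":-1},{"linear":[-0.003,0,0],"dr":[0,0,0],"hand":-1}]'>/dev/null; python3 -c "from h import *;st()"
```

```text
tcp nest mm [-47.9  -0.8  23.3] F nest -6.1 -1.8 2.5
tcp nest mm [-44.8  -1.   23.4] F nest -5.8 -2.4 2.7
```

```bash
python3 -m crank '[{"linear":[-0.0007,0,0],"dr":[0,0,0],"hand":-1},{"linear":[-0.0014,0,0],"dr":[0,0,0],"hand":-1},{"linear":[-0.002,0,0],"dr":[0,0,0],"hand":-1}]'>/dev/null; python3 -c "from h import *;st()"
```

```text
tcp nest mm [-42.7  -1.1  23.4] F nest -5.5 -1.9 1.6
```

```bash
python3 -m crank '[{"linear":[-0.0007,0,0],"dr":[0,0,0],"hand":-1},{"linear":[-0.0014,0,0],"dr":[0,0,0],"hand":-1},{"linear":[-0.002,0,0],"dr":[0,0,0],"hand":-1}]'>/dev/null; python3 -c "from h import *;st()"
python3 -m crank '[{"linear":[-0.0005,0,0],"dr":[0,0,0],"hand":-1},{"linear":[-0.001,0,0],"dr":[0,0,0],"hand":-1},{"linear":[-0.001,0,0],"dr":[0,0,0],"hand":-1}]'>/dev/null; python3 -c "from h import *;st()"
```

```text
tcp nest mm [-40.6  -1.   23.4] F nest -4.9 -2.1 3.4
tcp nest mm [-39.4  -1.   23.4] F nest -5.6 -2.0 2.8
```

```bash
python3 -m crank '[{"linear":[-0.0005,0,0],"dr":[0,0,0],"hand":-1},{"linear":[-0.001,0,0],"dr":[0,0,0],"hand":-1},{"linear":[-0.001,0,0],"dr":[0,0,0],"hand":-1}]'>/dev/null; python3 -c "
from h import *
st(); o,c,im=look('pics/w7.png')"
```

```text
tcp nest mm [-38.5  -1.   23.4] F nest -4.6 -2.7 2.6
mouth 0.56 [323. 125.] [0.4836 0.0962]
side_rail 0.83 [243. 210.] [0.4468 0.0707]
end_stop 0.78 [323. 126.] [0.4834 0.0959]
plunger 0.91 [383. 245.] [0.4989 0.0462]
knob 0.74 [312. 214.] [0.473  0.0639]
```

View pics/w7.png

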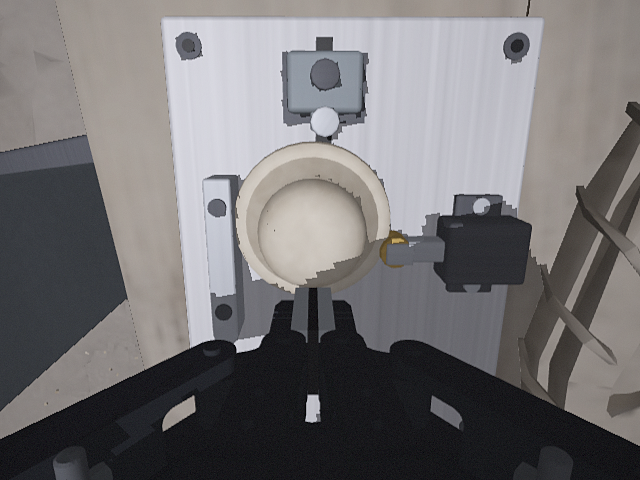

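The picture shows the knob past the roller, which is at (393,248), and on the rail, with only a small gap left to the pin at (325,122). I'll creep on.

```bash
python3 -m crank '[{"linear":[-0.0005,0,0],"dr":[0,0,0],"hand":-1},{"linear":[-0.001,0,0],"dr":[0,0,0],"hand":-1},{"linear":[-0.001,0,0],"dr":[0,0,0],"hand":-1}]'>/dev/null; python3 -c "from h import *;st()"
```

```text
tcp nest mm [-37.5  -0.9  23.3] F nest -5.6 -1.6 3.0
```

```bash
python3 -m crank '[{"linear":[-0.0005,0,0],"dr":[0,0,0],"hand":-1},{"linear":[-0.001,0,0],"dr":[0,0,0],"hand":-1},{"linear":[-0.001,0,0],"dr":[0,0,0],"hand":-1}]'>/dev/null; python3 -c "from h import *;st()"
```

```text
tcp nest mm [-36.5  -0.8  23.4] F nest -4.8 -0.6 2.2
```

```bash
python3 -m crank '[{"linear":[-0.0005,0,0],"dr":[0,0,0],"hand":-1},{"linear":[-0.001,0,0],"dr":[0,0,0],"hand":-1},{"linear":[-0.001,0,0],"dr":[0,0,0],"hand":-1}]'>/dev/null; python3 -c "from h import *;st()"
```

```text
tcp nest mm [-35.6  -0.7  23.3] F nest -5.1 -1.1 2.4
```

```bash
python3 -m crank '[{"linear":[-0.0005,0,0],"dr":[0,0,0],"hand":-1},{"linear":[-0.001,0,0],"dr":[0,0,0],"hand":-1},{"linear":[-0.001,0,0],"dr":[0,0,0],"hand":-1}]'>/dev/null; python3 -c "from h import *;st()"
```

```text
tcp nest mm [-35.3  -0.6  23.3] F nest -7.7 -1.1 4.3
```

```bash
python3 -m crank '[{"linear":[-0.0005,0,0],"dr":[0,0,0],"hand":-1},{"linear":[-0.001,0,0],"dr":[0,0,0],"hand":-1},{"linear":[-0.001,0,0],"dr":[0,0,0],"hand":-1}]'>/dev/null; python3 -c "from h import *;st()"
```

```text
tcp nest mm [-35.   -0.6  23.3] F nest -8.9 -1.4 5.2
```

```bash
python3 -m crank '[{"linear":[-0.0005,0,0],"dr":[0,0,0],"hand":-1},{"linear":[-0.0005,0,0],"dr":[0,0,0],"hand":-1},{"linear":[-0.0005,0,0],"dr":[0,0,0],"hand":-1}]'>/dev/null; python3 -c "from h import *;st()"
```

```text
tcp nest mm [-34.9  -0.5  23.3] F nest -8.9 -1.5 4.8
```

The push has risen to about 9 N and the advance has stopped, which means home. I'll withdraw straight back, lift clear, and check.

```bash
python3 -m crank '[{"linear":[0.001,0,0],"dr":[0,0,0],"hand":-1},{"linear":[0.003,0,0],"dr":[0,0,0],"hand":-1},{"linear":[0.007,0,0],"dr":[0,0,0],"hand":-1},{"linear":[0.015,0,0],"dr":[0,0,0],"hand":-1},{"linear":[0.025,0,0],"dr":[0,0,0],"hand":-1},{"linear":[0.03,-0.02,0],"dr":[0,0,0],"hand":-1},{"linear":[0.03,-0.05,0],"dr":[0,0,0],"hand":-1},{"linear":[0.03,-0.07,0],"dr":[0,0,0],"hand":-1},{"linear":[0.03,-0.07,0],"dr":[0,0,0],"hand":-1},{"linear":[0.03,-0.07,0],"dr":[0,0,0],"hand":-1}]'
python3 -c "
from h import *
st(); o,c,im=look('pics/w8.png')
r=bot.cut_out('wrist','knob')[0]; print(r['extent']); k=max(cv2.findContours(r['pixels'].astype(np.uint8),0,1)[0],key=cv2.contourArea); e=cv2.fitEllipse(k); print(e, ray(c,e[0],.03))
cv2.imwrite('pics/w8c.png',cv2.resize(im[:330,160:500],None,fx=1.7,fy=1.7,interpolation=cv2.INTER_CUBIC))
c=cam('top'); bot.read_camera('top')
for t in('dark_ring','pale_ring','offcut'):
    for r in bot.place_of('top',t)[:1]: print(t,np.round(r['xy'],1),ray(c,r['xy'],0).round(4)[:2])
"
```

```text
t: 18.97
eef_pos: [0.4628, 0.0061, 0.0938]
tool_rot: [-0.45, 0.449, -0.545, 0.546]
contact_force: [-0.9, 0.5, -0.7]
gripper_width: -0.001
tcp nest mm [-62.9  -0.7  93.8] F nest 0.4 0.9 -0.7
side_rail 0.94 [262. 144.] [0.446  0.0698]
end_stop 0.6 [320.  79.] [0.4837 0.0964]
plunger 0.95 [360. 171.] [0.4965 0.0451]
knob 0.85 [312. 142.] [0.4734 0.0656]
[256.0, 84.6, 369.1, 194.2]
((312.0421447753906, 140.16177368164062), (109.3246078491211, 113.0394287109375), 9.824684143066406) [0.47345271 0.06699222 0.03      ]
dark_ring [430.6 271.4] [ 0.455  -0.3945]
pale_ring [362.2 205.4] [ 0.6046 -0.2495]
offcut [423.  223.5] [ 0.5614 -0.3829]
```

View pics/w8c.png

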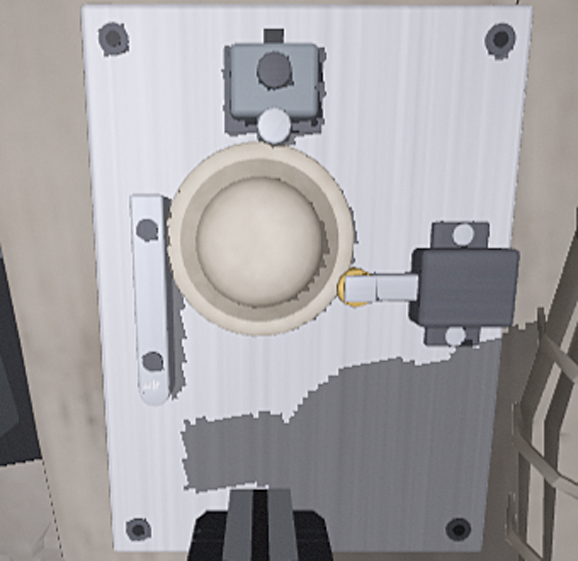

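The picture shows the knob against the pin at (274,126) and the rail at left. The roller bears on its rear quarter at (352,287), and the fingers are clear.

```bash
python3 -c "
from station import bot
print(bot.hand_in())"
```

```text
the job is handed in; nothing more can be done
None
```

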